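# Scan the PC's label, release its cover latch and hold the cover open

### The arm

A 6-joint arm with a two-finger parallel gripper is mounted at the origin on the work surface. World frame = base frame: x ahead of the robot, y to its left, z up, the work surface at z = 0. Lengths are in m, angles in rad, forces in N, time in s.
With the tool pointing down it reaches from about 0.25 to 0.775 m from the base axis. Payload 4 kg.
Tool frame: the origin (TCP) lies midway between the tips of the shut fingers; the grasp point (between the pads) lies 19 mm behind it (robot.pinch_z is the distance from the TCP to the grasp point, in m); x points along the fingers, y is the direction in which the jaws open and shut, and the axes are right-handed (so a half turn about x gives the same grasp; the last joint's range is limited). The gripper opens to 94 mm and grips with 3 to 60 N. Pads are 16 mm wide; open, the fingers measure 119 mm over their backs; the gripper's body (75 mm by 177 mm) begins 78 mm behind the grasp point.
Start: joints at [-1.291, 0.087, 1.371, -0, 1.684, -0.103], TCP at [0.205, -0.51, 0.206] pointing down, gripper open.
Joint ranges: [-3.1, 3.1], [-0.76, 2.03], [0.27, 2.55], [-1.08, 4.22], [0.17, 2.65], [-2.57, 2.57]. Speed limits (rad/s): [2.79, 2.79, 3.14, 3.14, 3.14, 3.14].

### API

Orientations are given as [roll, pitch, yaw] about the fixed x, y, z axes, in that order (R = Rz(yaw) Ry(pitch) Rx(roll)).
In Python, from bench import robot, imaging gives the robot as it stands. The module is installed in compiled form; this text tells all that it offers.
- The arm moves only by the tool drive_tool, never from a script. Its argument "commands" is a list that holds one entry, the list of rows, each a list of 4 numbers: the shift along the tool's x, y, z as a fraction of full scale, then the turn about the tool's x as a fraction of full scale. A call has 1 to 20 rows; each row shifts and turns the commanded pose from where the row before left it, along the tool's axes as they then stand; what a row does not reach is not made up. Full scale, the value 1, is 0.25 m for a shift and 360 degrees for a turn. A row lasts 1/10 s, in which the tool goes at most 50 mm and 8.59 degrees, less where a joint would pass 70% of its speed; a pose out of reach is approached as far as the arm can. A call with a number of a shift or a turn outside -1 to 1 is refused whole. A call with a gripper value outside its range is refused whole. "grip" is the opening, from 0 (shut) to 1 (fully open), set as the call begins (left out, the last holds). The fingers move at their own pace and stop on an object; the grip force is fixed at half the most. Time passes only in rows, so rows that do not move let the fingers close. It gives the time, the measured TCP pose, the force and the opening at its end, in the units of the state.
- robot.get_obs(): the state, without advancing time (a new reading comes with each control period).
- imaging.snapshot(name): name is "scene" or "top" or "wrist"; returns a dict with "pixels" (420x560x3 uint8, red, green, blue), "z_map" (420x560 float32, m along the optical axis (not along the pixel's ray), 0 where there is no reading), "mtx" (3x3 intrinsics, pixels), "extrinsics" (4x4, takes a point from world to camera coordinates). Camera axes: x right, y up, looking along -z (the intrinsics and any distortion apply to the point x, -y, -z); pixel columns grow to the right and rows downward; lengths in m; the calibration is good to about 2 mm. A picture is of the moment at which its call begins.
- robot.close_job(): hands the job in, once; it reports no verdict.
The state is a dict: "time": time; "joint_positions": joint angles; "qvel": joint speeds; "joint_torque": joint torques, N m; "tool_pos": TCP position; "ee_rot": TCP orientation; "wrist_force": force on the tool from outside, world axes, zero at the start; "wrist_torque": the same for the moment, N m; "width": finger opening in m.
Only numpy, scipy, OpenCV 4.12 (cv2) and the standard library are available. Lean on these libraries where they do the work, as an engineer would, in place of code of your own. Each camera call takes 0.05 s, during which the arm holds its last target.

### The job

Book in this PC and open it for a colleague: pick up the barcode scanner, aim its window at the middle of the label on top of the PC from about 10 cm and hold it steady there for two seconds, then lay the scanner flat on the bench again. Then grip the PC's cover latch, pull it fully sideways against its spring and lift the cover by it until the latch has risen about 10 cm; finish while still holding the cover up there with the gripper. Leave the other things on the bench where they are.

Things in the scene. Friction and masses are not known exactly. Their poses are not given: they have to be found in the camera images.
- pc: small-form-factor desktop PC lying flat, fixed: 312 mm (its x) x 290 mm (y) x 93 mm high. Origin: centre of the underside, on the bench. Its rear with the ports faces -x (the robot), its black front bezel +x. The grey sheet-steel cover is the whole top behind the bezel; its upper face is 93 mm above the bench when shut
- cover (a joint): opening angle of the PC's cover (rad), 0 shut. The hinge line runs along the PC's y, 126 mm ahead (+x) of its origin, 90 mm above the bench; the rear edge, 281 mm from it, swings up. The latch grip is 246 mm from the hinge line. Cover and latch weigh about 0.8 kg; the cover falls shut when let go
- latch (a joint): travel of the cover latch (m): at 0 its hook keeps the cover shut; it grows to 0.014 (stop) as the grip is pulled towards the PC's +y (left, seen from the robot). A spring pulls it back, 4 N at rest to 9 N at the stop. The hook is clear from 0.009 on and must be kept so until the latch has risen about 20 mm
- latch_grip (a point): centre of the black latch grip standing on the cover near its rear edge: an upright rib 12 mm thick (y) x 30 mm long (x) x 21 mm tall, on a flat black bezel 46 x 92 mm. This point is 10 mm above the bezel, 12 mm above the cover, 120 mm behind (-x) the PC's origin, 7 mm to its -y side. Axes as the PC's. Pinch it from above across its thickness; lifted, it bears the cover and may turn in the fingers
- label (a point): centre of the white bar-code label, 34 mm (x) x 66 mm (y), flat on top of the cover. z points up out of the label
- scanner: hand-held barcode scanner, black, 0.17 kg, lying flat on the bench left of the PC. Origin: in the handle where it balances, half-way up, 14 mm above the bench. x points from handle to nose, z up. Handle 34 mm wide (y), 28 mm high, 76 mm behind to 36 mm ahead of the origin; then a grey head 66 mm wide, top 18 mm above the origin; then the black nose, to 98 mm ahead
- scan_window (a point): centre of the scanner's glass window, 86 mm ahead (+x) of the scanner's origin and 5 mm below it. Its x axis is the line of sight: 60 degrees below the scanner's x, so with the scanner level it looks steeply down and forward. It reads a label 50 to 160 mm along that line
- mouse: black computer mouse, 108 x 60 x 35 mm, loose, not part of the job; origin at the centre of its underside
- screwdriver: screwdriver lying flat between the robot and the PC, loose, not part of the job; origin at the centre of its underside
- memory_tray: clear tray 60 x 155 x 16 mm with a memory module, between the robot and the PC, loose, not part of the job; origin at the centre of its underside
- side_cutters: side cutters with blue handles, 135 mm long, beyond the scanner's part of the bench, loose, not part of the job; origin at the centre of its underside
- caliper: digital caliper, 236 mm long, right of the PC, loose, not part of the job; origin at the centre of its underside
- printed_bracket: grey printed angle bracket, 60 x 46 x 50 mm, right of the PC, loose, not part of the job; origin at the centre of its underside
- screw_tray: grey tray of screws, 90 x 120 x 28 mm, near right, loose, not part of the job; origin at the centre of its underside
Things that resemble listed ones, but are neither listed nor needed, are in the scene too. Leave any orange look-alike of the scanner alone.

How it is judged:
By the outcome, as a careful person would: the job done as asked, in the order asked, and still so for the second after the job is handed in, while the arm keeps its last pose, push and grip.
It also fails if it takes over 61 s, if anything falls off the work surface, if the arm or the gripper's body presses on something with over 40 N, if the wrist force passes 120 N, or if a joint passes its speed limit or range.

## Working session

There is one attempt and no reset: what is moved stays moved. The work goes in short steps, Python scripts to look and compute and a tool call to move; the robot and the scene stay as the last step left them, time stands still between calls to the robot, and variables do not carry over. Pictures are saved under pics/ and viewed, and the job is handed in when it is done.

Besides the shell and the picture viewer there is one more tool, called after "Emit:" by a JSON object that holds its "method" and its "body". drive_tool: Moves the arm, as the interface text tells. Shift numbers are shares of 0.25 m and turn numbers shares of 360 degrees, none past 1 either way. Its arguments: {"type":"object","properties":{"commands":{"type":"array","items":{"type":"array","items":{"type":"array","items":{"type":"number","minimum":-1,"maximum":1}}}},"grip":{"type":"number"}},"required":["commands"]}

```bash
mkdir -p pics; ls; cat > h.py <<'E'
import numpy as np, cv2
from bench import robot, imaging
def snap(n,f):
    d=imaging.snapshot(n); cv2.imwrite('pics/'+f,d['pixels'][:,:,::-1]); np.savez('pics/'+f+'.npz',**d); return d
def load(f): return dict(np.load('pics/'+f+'.npz'))
def world(d,u,v,z=None):
    K=d['mtx'];E=d['extrinsics'];R=E[:3,:3];t=E[:3,3]
    r=np.array([(u-K[0,2])/K[0,0],-(v-K[1,2])/K[1,1],-1.])
    c=-R.T@t; w=R.T@r
    s=d['z_map'][int(round(v)),int(round(u))] if z is None else (z-c[2])/w[2]
    return c+s*w
def proj(d,p):
    q=d['extrinsics'][:3,:3]@np.array(p)+d['extrinsics'][:3,3]; K=d['mtx']
    return K[0,0]*q[0]/-q[2]+K[0,2], K[1,1]*-q[1]/-q[2]+K[1,2]
E
python3 - <<'E'
from h import *
print(robot.get_obs())
for n in ['scene','top']:
    d=snap(n,n+'0.png'); print(n,d['mtx'],d['extrinsics'])
E
```

```text
pics
{'time': 0.0, 'joint_positions': array([-1.29109645e+00,  8.79752387e-02,  1.37221146e+00, -3.17799887e-05,
        1.68359602e+00, -1.03108388e-01]), 'qvel': array([-2.85633187e-04,  4.38935472e-04,  9.53740292e-06,  2.69665973e-04,
       -3.54934009e-04,  2.91474535e-04]), 'joint_torque': array([ 4.36791424e-04, -3.40173376e+01, -3.02430689e+01,  7.19442498e-02,
        3.29017255e-02, -2.00842201e-04]), 'tool_pos': array([ 0.20527251, -0.50968151,  0.20431482]), 'ee_rot': array([-1.6594834 ,  1.56860603,  1.86491397]), 'wrist_force': array([-0.64561625, -0.38562576,  0.5377    ]), 'wrist_torque': array([ 0.02126125, -0.01682328, -0.03162411]), 'width': 0.09411561276216591}
scene [[391.46475685   0.         274.54117584]
 [  0.         391.46475685 204.63789885]
 [  0.           0.           1.        ]] [[-0.71221494  0.70195672  0.00257687  0.38519025]
 [-0.46069032 -0.4701862   0.75278773  0.15963575]
 [ 0.52963602  0.53495952  0.65825831 -1.5286854 ]
 [ 0.          0.          0.          1.        ]]
top [[394.97306148   0.         274.77066205]
 [  0.         394.97306148 208.00638485]
 [  0.           0.           1.        ]] [[-0.00266206 -0.99996707 -0.00766635 -0.03913331]
 [ 0.99271897 -0.00356582  0.12040069 -0.54019053]
 [-0.12042406 -0.00729002  0.99269577 -1.54205133]
 [ 0.          0.          0.          1.        ]]
```

View pics/top0.png

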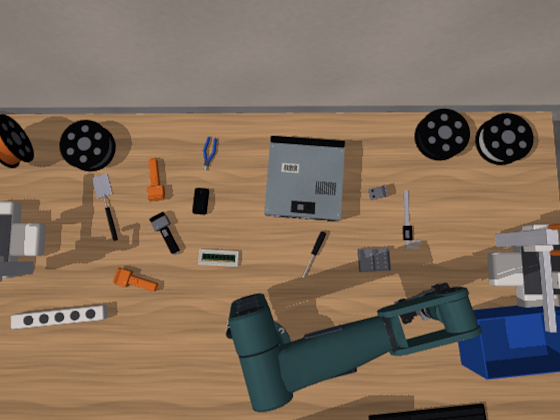

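View pics/scene0.png

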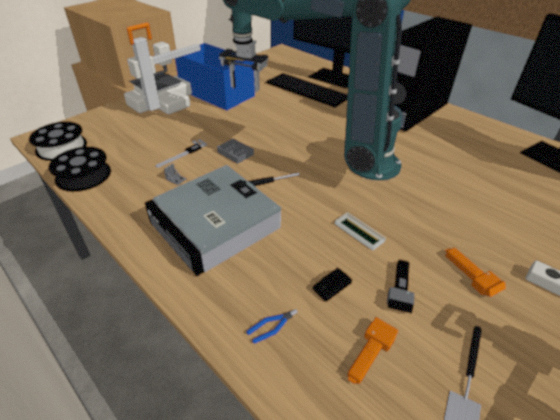

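Top view: the black scanner is at about (165,232) with its grey head up-left at (158,219). The label is at (290,168), the latch at (302,207) and the PC at (305,178). I'll measure these in more detail.

```bash
python3 - <<'E'
from h import *
d=load('top0.png'); s=load('scene0.png')
im=d['pixels'][:,:,::-1]
a=cv2.resize(im[205:260,140:190],None,fx=8,fy=8,interpolation=cv2.INTER_CUBIC)
b=cv2.resize(im[130:225,255:355],None,fx=4,fy=4,interpolation=cv2.INTER_CUBIC)
c=np.zeros((440,810,3),np.uint8); c[:a.shape[0],:a.shape[1]]=a; c[:b.shape[0],405:405+b.shape[1]]=b
cv2.imwrite('pics/c1.png',c[:, :800])
im2=s['pixels'][:,:,::-1]
e=cv2.resize(im2[250:320,375:425],None,fx=6,fy=6,interpolation=cv2.INTER_CUBIC)
f=cv2.resize(im2[165:275,145:285],None,fx=3.4,fy=3.4,interpolation=cv2.INTER_CUBIC)
c=np.zeros((430,800,3),np.uint8); c[:e.shape[0],:e.shape[1]]=e; c[:f.shape[0],310:310+f.shape[1]]=f
cv2.imwrite('pics/c2.png',c)
for n,p in dict(scannerhead=(158,219),handle=(170,238),label=(290,168),latch=(302,207),bezel=(305,140),cover=(290,190)).items():
    print(n,world(d,*p))
E
```

```text
scannerhead [0.49765746 0.4243634  0.03227695]
handle [0.4219923  0.37434537 0.0319538 ]
label [ 0.6886697  -0.10073063  0.09366063]
latch [ 0.53621979 -0.14559404  0.09311605]
bezel [ 0.7999327  -0.1601463   0.09407593]
cover [ 0.60312428 -0.10026049  0.08860711]
```

View pics/c1.png

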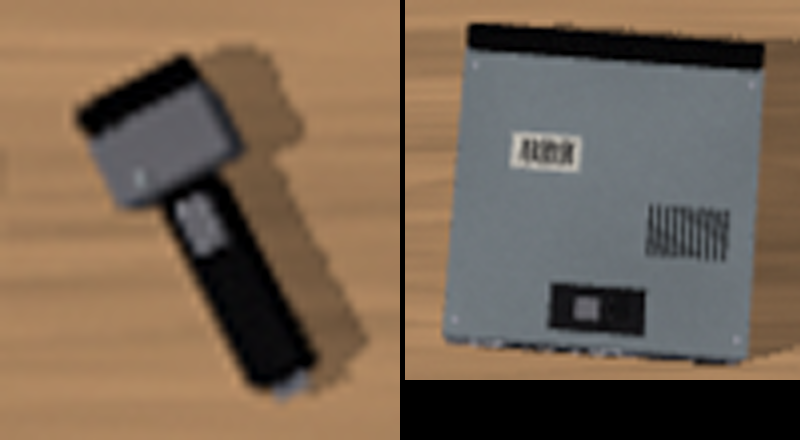

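View pics/c2.png

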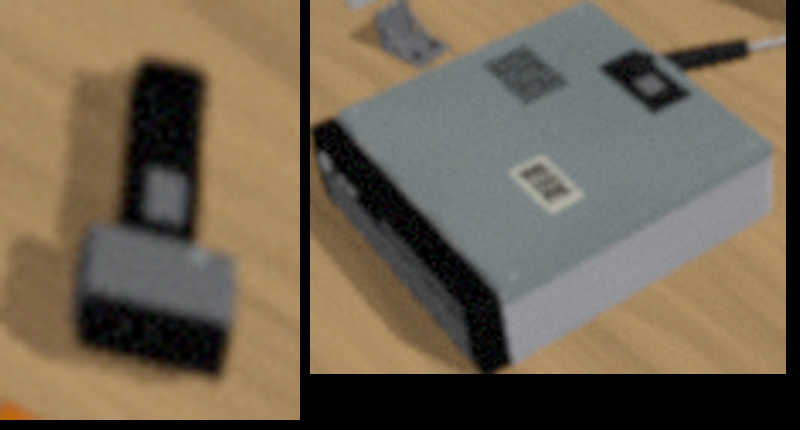

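```bash
cat > m1.py <<'E'
from h import *
d=load('top0.png')
im=d['pixels'].astype(int); H,W=im.shape[:2]
def cloud(u0,v0,u1,v1,mask=None):
    vv,uu=np.mgrid[v0:v1,u0:u1]
    P=np.array([world(d,u,v) for u,v in zip(uu.ravel(),vv.ravel())])
    return P,im[v0:v1,u0:u1].reshape(-1,3)
# scanner via height
P,c=cloud(140,205,190,260)
m=P[:,2]>0.012
n=0
S=P[m]; print('scanner n',m.sum(), 'z',np.percentile(S[:,2],[5,50,95]))
(cx,cy),(w,h),a=cv2.minAreaRect(S[:,:2].astype(np.float32)); print('rect',cx,cy,w,h,a)
mu=S[:,:2].mean(0); w_,V=np.linalg.eigh(np.cov((S[:,:2]-mu).T)); x=V[:,1]; x=x*np.sign(x@[0.07,0.05]); print('yaw',np.degrees(np.arctan2(x[1],x[0])))
for it in range(3):
    y=np.array([-x[1],x[0]]); s=(S[:,:2]-mu)@x; t=(S[:,:2]-mu)@y
    hm=s<np.percentile(s,98)-0.075   # handle only
    k=np.polyfit(s[hm],t[hm],1); x=x+k[0]*y; x/=np.linalg.norm(x)
y=np.array([-x[1],x[0]]); s=S[:,:2]@x; t=S[:,:2]@y
print('yaw2',np.degrees(np.arctan2(x[1],x[0])),'s range',s.min(),s.max(),np.sort(s)[[3,-4]])
for lo in np.arange(s.min(),s.max(),0.012):
    q=(s>=lo)&(s<lo+0.012); print(round(lo-s.max(),3),q.sum(),t[q].min().round(4),t[q].max().round(4),np.median(S[q,2]).round(4))
# pc
P,c=cloud(255,125,355,225)
m=P[:,2]>0.08; q=P[m]
r=cv2.minAreaRect(q[:,:2].astype(np.float32)); print('pc',r,np.median(q[:,2]))
print('label')
m=(c.min(1)>150)&(P[:,2]>0.08)
print(m.sum())
# label by mask
vv,uu=np.mgrid[125:225,255:355]; M=np.zeros((H,W),np.uint8); M[125:225,255:355]=((c.min(1)>140)).reshape(100,100)
nn,l,st,ce=cv2.connectedComponentsWithStats(M)
for i in range(1,nn):
    if st[i,4]>15: print(st[i],ce[i],world(d,*ce[i],z=0.0935))
E
python3 m1.py
```

```text
scanner n 524 z [0.0189313  0.02949396 0.03788111]
rect 0.4236640930175781 0.21527701616287231 0.5474383234977722 0.16540656983852386 84.05668640136719
yaw 50.74748139955028
yaw2 81.57579575453109 s range -0.0003938274369345363 0.5517907473705009 [-3.93827437e-04  5.26793402e-01]
-0.552 5 -0.3543 -0.3543 1.5955Traceback (most recent call last):
  File "m1.py", line 22, in <module>
    q=(s>=lo)&(s<lo+0.012); print(round(lo-s.max(),3),q.sum(),t[q].min().round(4),t[q].max().round(4),np.median(S[q,2]).round(4))
                                                              ~~~~~~~~^^
    return umr_minimum(a, axis, None, out, keepdims, initial, where)
ValueError: zero-size array to reduction operation minimum which has no identity
```

```bash
sed -i 's/m=P\[:,2\]>0.012/m=(P[:,2]>0.012)\&(P[:,2]<.06)/; s/m=P\[:,2\]>0.08; /m=(P[:,2]>0.08)\&(P[:,2]<.12); /; s/print(round(lo-s.max(),3)/q.sum() and print(round(lo-s.max(),3)/' m1.py; python3 m1.py
```

```text
scanner n 519 z [0.01891351 0.02942107 0.03734636]
rect 0.4440896213054657 0.40848857164382935 0.1996534764766693 0.09234468638896942 15.4700927734375
yaw 28.64109641548952
yaw2 29.11472259277488 s range 0.48331112609680804 0.6946332260081862 [0.48655446 0.66326242]
-0.211 20 0.1183 0.1467 0.02
-0.199 27 0.116 0.1492 0.0273
-0.187 28 0.1161 0.1473 0.0285
-0.175 30 0.1149 0.2024 0.0268
-0.163 25 0.1159 0.1473 0.0267
-0.151 28 0.1157 0.1514 0.0288
-0.139 29 0.1161 0.1497 0.0268
-0.127 26 0.1153 0.1477 0.0275
-0.115 31 0.1147 0.1506 0.0271
-0.103 23 0.1158 0.1486 0.0274
-0.091 59 0.0992 0.1627 0.031
-0.079 51 0.0991 0.1652 0.0319
-0.067 54 0.0834 0.1636 0.0313
-0.055 50 0.1005 0.1626 0.0327
-0.043 35 0.1007 0.1612 0.0323
-0.031 2 0.1174 0.1581 0.0171
-0.007 1 0.1621 0.1621 0.0135
pc ((0.6541752815246582, -0.15648549795150757), (0.2928358018398285, 0.31345707178115845), 85.36734771728516) 0.09284620364257412
label
69
[281 163  18  10  88] [289.42045455 167.63636364] [ 0.69015381 -0.09849958  0.0935    ]
```

```bash
cat >> h.py <<'E'
from scipy.spatial.transform import Rotation as Rn
def Rt(o): return Rn.from_euler('xyz',o['ee_rot']).as_matrix()
def go(p,yd,o=None):
    """total shift in tool axes (fractions) BEFORE turning, and turn fraction, to make tool y at yaw yd deg (mod 180)"""
    o=o or robot.get_obs(); R=Rt(o)
    print('pos',o['tool_pos'].round(4),'x',R[:,0].round(3),'y',R[:,1].round(3),'q',o['joint_positions'].round(2),'w',round(o['width'],4),'F',o['wrist_force'].round(1),'t',o['time'])
    cur=np.degrees(np.arctan2(R[1,1],R[0,1])); dy=(yd-cur+90)%180-90
    sh=R.T@(np.array(p)-o['tool_pos'])/0.25
    print('cur yaw',cur.round(2),'world turn',round(dy,2),'-> turn frac (tool x down => neg)',-dy/360,'shift',sh.round(4))
E
python3 - <<'E'
from h import *
go([0.4297,0.3897,0.15],29.1+90)
E
```

```text
pos [ 0.2053 -0.5097  0.2044] x [-0.001  0.002 -1.   ] y [ 0.374 -0.928 -0.002] q [-1.29  0.09  1.37 -0.    1.68 -0.1 ] w 0.0942 F [-0.4 -0.1 -0.2] t 0.1
cur yaw -68.06 world turn 7.16 -> turn frac (tool x down => neg) -0.01990157339715621 shift [ 0.2241 -3.0015 -2.1765]
```

Emit:
{"method": "drive_tool", "body": {"commands": [[[0, -0.1, -0.07, 0], [0, -0.15, -0.11, 0], [0, -0.15, -0.11, 0], [0, -0.15, -0.11, 0], [0, -0.15, -0.11, 0], [0, -0.15, -0.11, 0], [0, -0.15, -0.11, 0], [0, -0.15, -0.11, 0], [0, -0.15, -0.11, 0], [0, -0.15, -0.11, 0], [0, -0.15, -0.11, 0], [0, -0.15, -0.11, 0], [0, -0.15, -0.11, 0], [0, -0.15, -0.11, 0], [0, -0.15, -0.11, 0], [0, -0.15, -0.11, 0], [0, -0.15, -0.11, 0], [0, -0.15, -0.11, 0], [0, -0.15, -0.11, 0], [0, -0.15, -0.11, 0]]], "grip": 1}}

```text
time: 2.1
tool_pos: [0.4307, 0.3775, 0.2047]
ee_rot: [0.506, 1.57, -2.253]
wrist_force: [0.8, -0.4, -0.3]
width: 0.0939
```

```bash
python3 - <<'E'
from h import *
go([0.4297,0.3897,0.15],29.1+90)
E
```

```text
pos [0.4307 0.3775 0.2047] x [-0.001 -0.001 -1.   ] y [ 0.374 -0.927  0.001] q [ 0.62  0.14  1.32 -0.    1.69  1.81] w 0.0939 F [ 0.8 -0.4 -0.3] t 2.1
cur yaw -68.04 world turn 7.14 -> turn frac (tool x down => neg) -0.019828760214115625 shift [ 0.2186 -0.047  -0.0148]
```

Emit:
{"method": "drive_tool", "body": {"commands": [[[0.05, -0.047, -0.015, 0], [0, 0, 0, -0.02], [0, 0, 0, 0], [0, 0, 0, 0]]]}}

```text
time: 2.5
tool_pos: [0.4297, 0.3872, 0.1925]
ee_rot: [0.45, 1.57, -2.186]
wrist_force: [-0.0, 0.5, -0.1]
width: 0.0941
```

```bash
python3 - <<'E'
from h import *
d=snap('wrist','w1.png')
go([0.4297,0.3897,0.15],29.1+90)
x=np.array([np.cos(np.radians(29.1)),np.sin(np.radians(29.1))]);y=np.array([-x[1],x[0]]);o=np.array([.4297,.3897])
for s,t,z in [(0,0,.028),(-.076,0,.028),(.036,.033,.032),(.036,-.033,.032),(.098,0,.02)]: print(s,t,np.round(proj(d,[*(o+s*x+t*y),z]),1))
E
```

```text
pos [0.4299 0.3872 0.193 ] x [ 0. -0. -1.] y [ 0.484 -0.875  0.   ] q [ 0.64  0.15  1.32 -0.    1.67  1.7 ] w 0.0938 F [ 0.2 -0.3  0.1] t 2.55
cur yaw -61.03 world turn 0.13 -> turn frac (tool x down => neg) -0.0003609112970088467 shift [ 0.172  -0.0093 -0.0042]
0 0 [276.3 192.7]
-0.076 0 [276.6 263.3]
0.036 0.033 [241.8 157. ]
0.036 -0.033 [310.4 156.8]
0.098 0 [275.9  90. ]
```

View pics/w1.png

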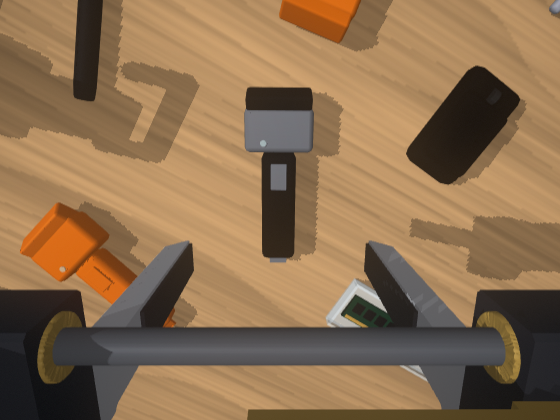

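The scanner in the wrist view has its handle at column 278 and its head's back edge at row 152. That is about 2 mm sideways and 4 mm forward of my estimate, so I'll correct for it and descend.

```bash
python3 - <<'E'
from h import *
go([0.4342,0.3899,0.005],29.1+90)
E
```

```text
pos [0.4299 0.3872 0.193 ] x [ 0. -0. -1.] y [ 0.484 -0.875  0.   ] q [ 0.64  0.15  1.32 -0.    1.67  1.7 ] w 0.0938 F [ 0.2 -0.3  0.1] t 2.55
cur yaw -61.03 world turn 0.13 -> turn frac (tool x down => neg) -0.0003609112970088467 shift [ 0.752  -0.0015 -0.0203]
```

Emit:
{"method": "drive_tool", "body": {"commands": [[[0.1, -0.001, -0.02, 0], [0.15, 0, 0, 0], [0.15, 0, 0, 0], [0.15, 0, 0, 0], [0.1, 0, 0, 0], [0.06, 0, 0, 0], [0.03, 0, 0, 0], [0.01, 0, 0, 0], [0, 0, 0, 0], [0, 0, 0, 0]]]}}

```text
time: 3.55
tool_pos: [0.4353, 0.3913, 0.0072]
ee_rot: [-3.039, 1.568, 0.61]
wrist_force: [0.4, -0.3, 0.7]
width: 0.0942
```

Emit:
{"method": "drive_tool", "body": {"commands": [[[0, 0, 0, 0], [0, 0, 0, 0], [0, 0, 0, 0], [0, 0, 0, 0], [0, 0, 0, 0], [0, 0, 0, 0], [0, 0, 0, 0], [0, 0, 0, 0], [0, 0, 0, 0], [0, 0, 0, 0]]], "grip": 0}}

```text
time: 4.55
tool_pos: [0.4342, 0.3905, 0.0054]
ee_rot: [1.128, 1.571, -1.505]
wrist_force: [0.1, -1.0, -0.9]
width: 0.0334
```

```bash
python3 - <<'E'
from h import *
d=snap('wrist','w2.png')
go([0.4342,0.3899,0.15],29.1+90)
E
```

```text
pos [0.4342 0.3905 0.0054] x [-0. -0. -1.] y [ 0.487 -0.873  0.   ] q [ 0.64  0.28  1.55 -0.    1.31  1.7 ] w 0.0334 F [-0.5 -1.1  0.1] t 4.6
cur yaw -60.87 world turn -0.03 -> turn frac (tool x down => neg) 9.189414536794831e-05 shift [-0.5785  0.0021  0.0012]
```

View pics/w2.png

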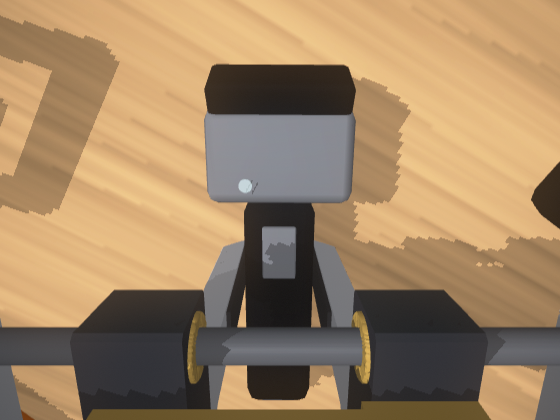

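```bash
python3 - <<'E'
from h import *
d=load('w2.png'); 
o=robot.get_obs(); R=Rt(o); T=o['tool_pos']
for n,(u,v,z) in dict(headback=(279,203,.032),headtopfront=(280,113,.032),nosetop=(280,66,None),rear=(277,398,None),hL=(246,240,.028),hR=(314,240,.028)).items():
    try:
        p=world(d,u,v,z); q=R.T@(p-T); print(n,p.round(4),'fwd',-q[2].round(4),'lat',q[1].round(4))
    except Exception as e: print(n,e)
s=load('scene0.png'); im=s['pixels'].astype(int)
M=np.zeros(im.shape[:2],np.uint8); M[205:235,195:235]=(im[205:235,195:235].min(2)>150)
M=cv2.morphologyEx(M,cv2.MORPH_CLOSE,np.ones((5,5)))
n,l,st,ce=cv2.connectedComponentsWithStats(M)
for i in range(1,n): print(st[i],ce[i],world(s,*ce[i],z=.0935),world(s,*ce[i]))
t=load('top0.png'); im=t['pixels'].astype(int)
M=np.zeros(im.shape[:2],np.uint8); M[155:180,275:305]=(im[155:180,275:305].min(2)>140)
M=cv2.morphologyEx(M,cv2.MORPH_CLOSE,np.ones((5,5)))
n,l,st,ce=cv2.connectedComponentsWithStats(M)
for i in range(1,n): print(st[i],ce[i],world(t,*ce[i],z=.0935),world(t,*ce[i]))
E
```

```text
headback [0.4664 0.4081 0.032 ] fwd 0.0366 lat 0.0003
headtopfront [0.5004 0.4266 0.032 ] fwd 0.0754 lat 0.0007
nosetop [0.5178 0.4362 0.0216] fwd 0.0952 lat 0.0007
rear [0.3696 0.3554 0.0262] fwd -0.0735 lat -0.0008
hL [0.4423 0.4125 0.028 ] fwd 0.0177 lat -0.0153
hR [0.4579 0.3844 0.028 ] fwd 0.0177 lat 0.0168
[212 211   3   2   3] [213.         211.33333333] [ 0.67446871 -0.1287538   0.0935    ] [ 0.67365616 -0.13001741  0.09216845]
[204 214  21  13  60] [215.3        221.56666667] [ 0.69721091 -0.08858314  0.0935    ] [ 0.69866475 -0.08633742  0.09600018]
[281 163  18  10  91] [289.6043956  167.54945055] [ 0.69049444 -0.09921514  0.0935    ] [ 0.6904078  -0.09920318  0.0938827 ]
```

Emit:
{"method": "drive_tool", "body": {"commands": [[[-0.04, 0, 0, 0], [-0.1, 0, 0, 0], [-0.15, 0, 0, 0], [-0.2, 0, 0, 0], [-0.2, 0, 0, 0], [-0.15, 0, 0, 0], [-0.06, 0, 0, 0], [0, 0, 0, 0]]]}}

```text
time: 5.4
tool_pos: [0.4351, 0.3913, 0.2333]
ee_rot: [-3.022, 1.565, 0.628]
wrist_force: [-0.7, 0.9, -1.4]
width: 0.0341
```

```bash
python3 - <<'E'
from h import *
go([0.554,-0.099,0.2334],90)
E
```

```text
pos [0.4351 0.3913 0.2333] x [ 0.004  0.003 -1.   ] y [ 0.487 -0.873 -0.001] q [ 0.64  0.16  1.24 -0.    1.74  1.7 ] w 0.0341 F [-0.7  0.9 -1.4] t 5.4
cur yaw -60.87 world turn -29.13 -> turn frac (tool x down => neg) 0.08092301267179486 shift [-0.0045  1.9445  0.5392]
```

Emit:
{"method": "drive_tool", "body": {"commands": [[[0, 0.08, 0.022, 0], [0, 0.14, 0.039, 0], [0, 0.16, 0.044, 0], [0, 0.16, 0.044, 0], [0, 0.16, 0.044, 0], [0, 0.16, 0.044, 0], [0, 0.16, 0.044, 0], [0, 0.16, 0.044, 0], [0, 0.16, 0.044, 0], [0, 0.16, 0.044, 0], [0, 0.16, 0.044, 0], [0, 0.16, 0.044, 0], [0, 0.13, 0.036, 0], [0, 0.08, 0.022, 0], [0, 0, 0, 0.02], [0, 0, 0, 0.02], [0, 0, 0, 0.02], [0, 0, 0, 0.02], [0, 0, 0, 0], [0, 0, 0, 0]]]}}

```text
time: 7.4
tool_pos: [0.5583, -0.1204, 0.2277]
ee_rot: [-0.315, 1.566, 2.835]
wrist_force: [-0.7, -0.2, -2.9]
width: 0.0336
```

```bash
python3 - <<'E'
from h import *
d=snap('wrist','w3.png')
go([0.554,-0.099,0.1765],90)
print(np.round(proj(d,[.6905,-.099,.0935]),1))
E
```

```text
pos [ 0.5585 -0.1205  0.2283] x [-0.004  0.001 -1.   ] y [ 0.008 -1.    -0.001] q [-0.31  0.13  1.27 -0.    1.74  1.25] w 0.0335 F [ 0.   0.7 -1.2] t 7.45
cur yaw -89.54 world turn -0.46 -> turn frac (tool x down => neg) 0.0012784706721779078 shift [ 0.2074 -0.0859  0.0165]
[254.   42.9]
```

View pics/w3.png

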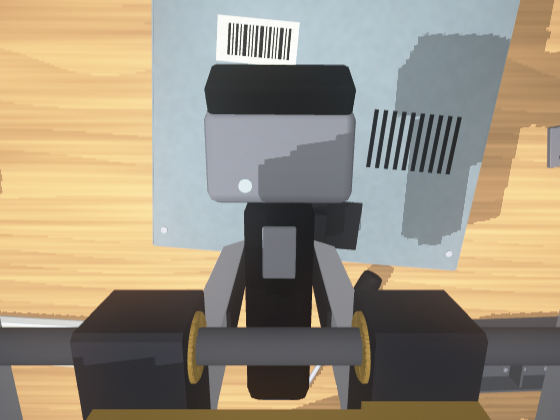

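```bash
python3 - <<'E'
from h import *
d=load('w3.png'); im=d['pixels'].astype(int)
M=np.zeros(im.shape[:2],np.uint8); M[0:70,205:310]=im[0:70,205:310].min(2)>205
M=cv2.morphologyEx(M,cv2.MORPH_CLOSE,np.ones((15,15)))
c=max(cv2.findContours(M,0,2)[0],key=cv2.contourArea); r=cv2.minAreaRect(c); print(r)
b=cv2.boxPoints(r); W=np.array([world(d,*p,z=.0935) for p in b]); print(W.round(4), W.mean(0), np.linalg.norm(np.diff(W,axis=0),axis=1))
for i in range(3):
    e=W[i+1]-W[i]; print(np.degrees(np.arctan2(e[1],e[0])))
E
```

```text
((256.16802978515625, 40.651641845703125), (82.65914154052734, 46.535377502441406), 5.19442892074585)
[[ 0.6772 -0.0648  0.0935]
 [ 0.7118 -0.0695  0.0935]
 [ 0.7069 -0.1358  0.0935]
 [ 0.6719 -0.1331  0.0935]] [ 0.69193443 -0.10081416  0.0935    ] [0.03498386 0.06647367 0.03507765]
-7.841914830630345
-94.26774473369719
175.59865987006586
```

Emit:
{"method": "drive_tool", "body": {"commands": [[[0.04, -0.04, 0.014, 0.001], [0.08, -0.036, 0, 0], [0.06, 0, 0, 0], [0.027, 0, 0, 0], [0, 0, 0, 0], [0, 0, 0, 0]]]}}

```text
time: 8.05
tool_pos: [0.5559, -0.1022, 0.1791]
ee_rot: [2.417, 1.57, -0.725]
wrist_force: [0.1, -0.0, -1.8]
width: 0.0337
```

```bash
cat > aim.py <<'E'
from h import *
o=robot.get_obs(); R=Rt(o); f=-R[:,2]; up=-R[:,0]
O=o['tool_pos']+0.0086*up
w=O+.086*f-.005*up
l=np.cos(np.radians(60))*f-np.sin(np.radians(60))*up
s=(.0935-w[2])/l[2]; print('window',w.round(4),'range',s.round(4),'hit',(w+s*l).round(4),'pos',o['tool_pos'].round(4),o['time'],o['qvel'].round(3))
E
python3 aim.py
```

```text
window [ 0.6419 -0.1023  0.1827] range 0.103 hit [ 0.6934 -0.1023  0.0935] pos [ 0.5559 -0.1022  0.1791] 8.05 [-0.001 -0.011 -0.018  0.001  0.     0.001]
```

Emit:
{"method": "drive_tool", "body": {"commands": [[[0.008, -0.005, 0.004, 0], [0, 0, 0, 0], [0, 0, 0, 0], [0, 0, 0, 0], [0, 0, 0, 0], [0, 0, 0, 0], [0, 0, 0, 0], [0, 0, 0, 0], [0, 0, 0, 0], [0, 0, 0, 0], [0, 0, 0, 0], [0, 0, 0, 0], [0, 0, 0, 0], [0, 0, 0, 0], [0, 0, 0, 0], [0, 0, 0, 0], [0, 0, 0, 0], [0, 0, 0, 0], [0, 0, 0, 0], [0, 0, 0, 0]]]}}

```text
time: 10.05
tool_pos: [0.5547, -0.1006, 0.1767]
ee_rot: [2.032, 1.571, -1.11]
wrist_force: [-0.5, -0.2, -1.4]
width: 0.0338
```

```bash
python3 aim.py; python3 -c "
from h import *
snap('scene','s1.png')"
```

```text
window [ 0.6407 -0.1006  0.1803] range 0.1003 hit [ 0.6908 -0.1007  0.0935] pos [ 0.5547 -0.1006  0.1767] 10.05 [-0.001 -0.     0.001 -0.002 -0.002 -0.001]
```

View pics/s1.png

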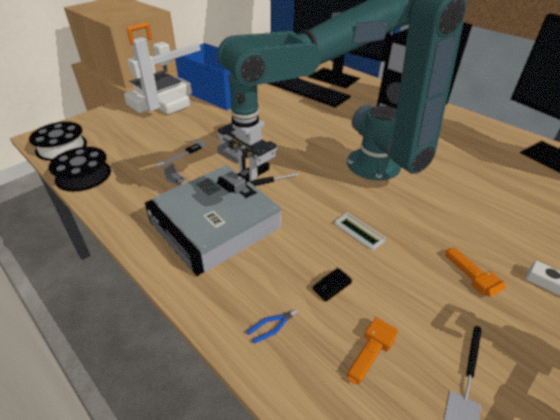

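Emit:
{"method": "drive_tool", "body": {"commands": [[[0, 0, 0, 0], [0, 0, 0, 0], [0, 0, 0, 0], [0, 0, 0, 0], [0, 0, 0, 0], [0, 0, 0, 0], [0, 0, 0, 0], [0, 0, 0, 0], [0, 0, 0, 0], [0, 0, 0, 0]]]}}

```text
time: 11.1
tool_pos: [0.5547, -0.1005, 0.1767]
ee_rot: [2.207, 1.571, -0.935]
wrist_force: [-0.6, -0.6, -1.9]
width: 0.0339
```

```bash
python3 aim.py; python3 -c "
from h import *
go([0.4342,0.3899,0.2],-60.9)"
```

```text
window [ 0.6407 -0.1006  0.1803] range 0.1003 hit [ 0.6908 -0.1006  0.0935] pos [ 0.5547 -0.1005  0.1767] 11.1 [-0.    -0.001  0.001  0.001  0.001  0.001]
pos [ 0.5547 -0.1005  0.1767] x [ 0. -0. -1.] y [-0. -1.  0.] q [-0.28  0.12  1.39 -0.    1.63  1.29] w 0.0339 F [-0.6 -0.6 -1.9] t 11.1
cur yaw -90.03 world turn 29.13 -> turn frac (tool x down => neg) -0.08090834936335835 shift [-0.0933 -1.9615  0.4828]
```

The scan was held for about 3 s at 100 mm range, aimed within 1 mm of the measured label centre. In the scene view the scanner sits over the PC and the label is clear at (214,219). Next I'll carry it back.

Emit:
{"method": "drive_tool", "body": {"commands": [[[-0.05, -0.08, 0.02, 0], [-0.04, -0.14, 0.034, 0], [0, -0.16, 0.04, 0], [0, -0.16, 0.04, 0], [0, -0.16, 0.04, 0], [0, -0.16, 0.04, 0], [0, -0.16, 0.04, 0], [0, -0.16, 0.04, 0], [0, -0.16, 0.04, 0], [0, -0.16, 0.04, 0], [0, -0.16, 0.04, 0], [0, -0.16, 0.04, 0], [0, -0.14, 0.03, 0], [0, -0.08, 0.02, 0], [0, 0, 0, -0.02], [0, 0, 0, -0.02], [0, 0, 0, -0.02], [0, 0, 0, -0.021], [0, 0, 0, 0], [0, 0, 0, 0]]]}}

```text
time: 13.1
tool_pos: [0.4289, 0.4095, 0.1991]
ee_rot: [1.069, 1.571, -1.567]
wrist_force: [-0.9, 0.0, -0.9]
width: 0.0339
```

```bash
python3 -c "
from h import *
go([0.4342,0.3899,0.0065],-60.9)"
```

```text
pos [0.4289 0.4095 0.1991] x [ 0. -0. -1.] y [ 0.484 -0.875  0.   ] q [ 0.67  0.18  1.27 -0.    1.68  1.73] w 0.0339 F [-0.9  0.  -0.9] t 13.1
cur yaw -61.03 world turn 0.13 -> turn frac (tool x down => neg) -0.00034798540628473674 shift [0.7706 0.0787 0.0195]
```

Emit:
{"method": "drive_tool", "body": {"commands": [[[0.1, 0.079, 0.02, 0], [0.15, 0, 0, 0], [0.15, 0, 0, 0], [0.15, 0, 0, 0], [0.1, 0, 0, 0], [0.06, 0, 0, 0], [0.03, 0, 0, 0], [0.016, 0, 0, 0], [0.01, 0, 0, 0], [0, 0, 0, 0], [0, 0, 0, 0], [0, 0, 0, 0]]]}}

```text
time: 14.3
tool_pos: [0.4347, 0.3902, 0.0087]
ee_rot: [-3.072, 1.569, 0.578]
wrist_force: [0.2, -0.5, -2.2]
width: 0.0335
```

Emit:
{"method": "drive_tool", "body": {"commands": [[[0.006, 0, 0, 0], [0.004, 0, 0, 0], [0, 0, 0, 0], [0, 0, 0, 0], [0, 0, 0, 0]]]}}

```text
time: 14.8
tool_pos: [0.4343, 0.3899, 0.0054]
ee_rot: [3.044, 1.57, 0.411]
wrist_force: [0.1, -0.2, -0.6]
width: 0.0337
```

Emit:
{"method": "drive_tool", "body": {"commands": [[[0, 0, 0, 0], [0, 0, 0, 0], [0, 0, 0, 0], [0, 0, 0, 0], [0, 0, 0, 0], [0, 0, 0, 0], [0, 0, 0, 0], [-0.04, 0, 0, 0], [-0.1, 0, 0, 0], [-0.16, 0, 0, 0], [-0.2, 0, 0, 0], [-0.2, 0, 0, 0], [-0.12, 0, 0, 0], [-0.05, 0, 0, 0], [0, 0, 0, 0]]], "grip": 1}}

```text
time: 16.3
tool_pos: [0.4349, 0.3904, 0.2253]
ee_rot: [-3.033, 1.566, 0.617]
wrist_force: [-0.1, 0.4, -0.4]
width: 0.0939
```

```bash
python3 -c "
from h import *
snap('wrist','w4.png')
go([0.44,-0.155,0.25],-94.5)"
```

```text
pos [0.4341 0.3898 0.2225] x [ 0. -0. -1.] y [ 0.487 -0.873  0.   ] q [ 0.63  0.16  1.26 -0.    1.72  1.7 ] w 0.0937 F [ 0.1  1.5 -0.4] t 16.35
cur yaw -60.87 world turn -33.63 -> turn frac (tool x down => neg) 0.09342421368499328 shift [-0.11    1.915   1.0402]
```

View pics/w4.png

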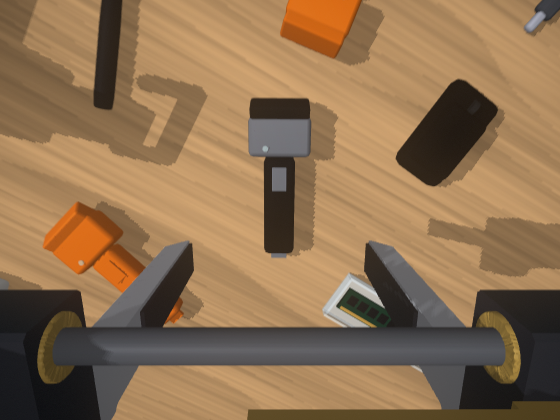

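The scanner is lying flat back where it was (column 279, rows 98–255). On to the latch.

Emit:
{"method": "drive_tool", "body": {"commands": [[[-0.04, 0.08, 0.04, 0], [-0.06, 0.14, 0.07, 0], [0, 0.16, 0.07, 0], [0, 0.16, 0.07, 0], [0, 0.16, 0.07, 0], [0, 0.16, 0.07, 0], [0, 0.16, 0.07, 0], [0, 0.16, 0.07, 0], [0, 0.16, 0.07, 0], [0, 0.16, 0.07, 0], [0, 0.16, 0.07, 0], [0, 0.16, 0.07, 0], [0, 0.14, 0.07, 0], [0, 0.08, 0.04, 0], [0, 0, 0, 0.02], [0, 0, 0, 0.02], [0, 0, 0, 0.02], [0, 0, 0, 0.02], [0, 0, 0, 0.013], [0, 0, 0, 0]]]}}

```text
time: 18.35
tool_pos: [0.4804, -0.1671, 0.2442]
ee_rot: [-0.363, 1.564, 2.703]
wrist_force: [0.0, -0.3, -0.6]
width: 0.0933
```

```bash
python3 -c "
from h import *
d=snap('wrist','w5.png')
go([0.534,-0.155,0.2],-94.5)
print(proj(d,[.534,-.155,.115]))"
```

```text
pos [ 0.4806 -0.1672  0.2447] x [-0.005  0.002 -1.   ] y [-0.074 -0.997 -0.002] q [-0.45 -0.    1.39 -0.    1.76  1.2 ] w 0.0942 F [-0.4 -0.3  0.1] t 18.4
cur yaw -94.25 world turn -0.25 -> turn frac (tool x down => neg) 0.0006907086727154244 shift [ 0.1779 -0.0641 -0.2104]
(np.float64(260.2570735813009), np.float64(142.18822756970073))
```

View pics/w5.png

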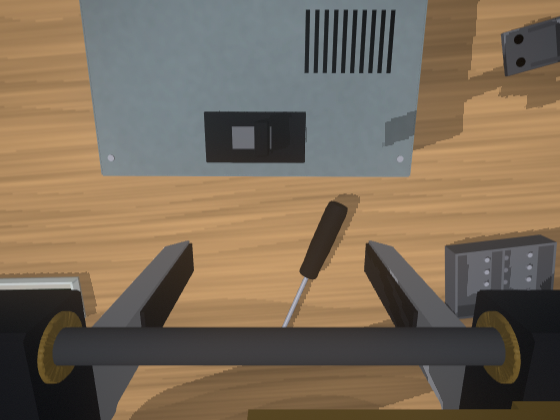

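```bash
python3 - <<'E'
from h import *
d=load('w5.png')
a=d['pixels'][95:180,190:320,::-1]
a=np.clip(a.astype(float)*2,0,255).astype(np.uint8)
cv2.imwrite('pics/c3.png',cv2.resize(a,None,fx=6,fy=6,interpolation=cv2.INTER_CUBIC))
for v in (125,137,148):
  print(v,[ (u,round(float(world(d,u,v)[2])*1000)) for u in range(200,312,4)])
E
```

```text
125 [(200, 93), (204, 93), (208, 95), (212, 95), (216, 96), (220, 95), (224, 95), (228, 95), (232, 94), (236, 96), (240, 95), (244, 95), (248, 96), (252, 95), (256, 116), (260, 115), (264, 116), (268, 113), (272, 96), (276, 94), (280, 96), (284, 96), (288, 95), (292, 95), (296, 95), (300, 97), (304, 93), (308, 94)]
137 [(200, 93), (204, 94), (208, 95), (212, 95), (216, 96), (220, 95), (224, 96), (228, 96), (232, 95), (236, 97), (240, 95), (244, 96), (248, 95), (252, 94), (256, 116), (260, 117), (264, 118), (268, 114), (272, 95), (276, 94), (280, 95), (284, 95), (288, 96), (292, 95), (296, 95), (300, 95), (304, 95), (308, 93)]
148 [(200, 93), (204, 93), (208, 95), (212, 95), (216, 96), (220, 95), (224, 94), (228, 96), (232, 94), (236, 95), (240, 95), (244, 95), (248, 95), (252, 95), (256, 116), (260, 116), (264, 115), (268, 115), (272, 94), (276, 94), (280, 95), (284, 96), (288, 94), (292, 94), (296, 94), (300, 95), (304, 94), (308, 93)]
```

View pics/c3.png

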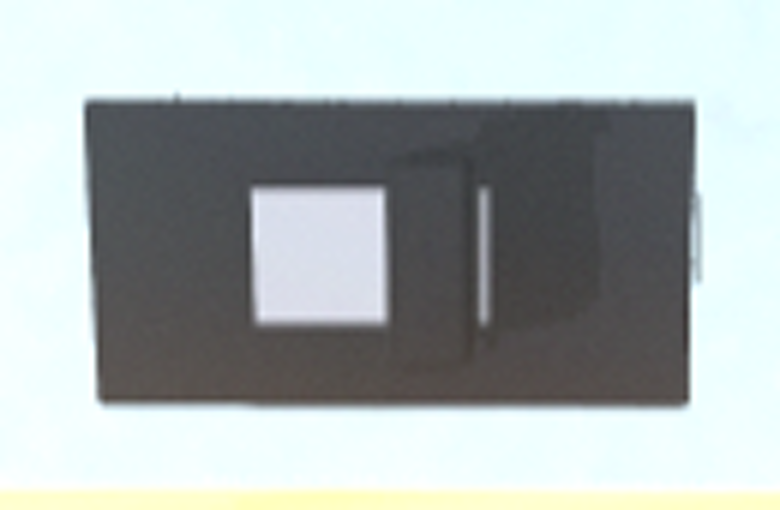

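```bash
python3 - <<'E'
from h import *
d=load('w5.png')
a=[world(d,u,v,.116) for u,v in [(254.7,138),(268.3,138),(261.5,120.3),(261.5,155.3),(261.5,137.8)]]
print(np.round(a,4),np.linalg.norm(a[1]-a[0]),np.linalg.norm(a[3]-a[2]))
# PC rear corners
e=[world(d,u,v,.093) for u,v in [(103,176),(410,176)]]; print(e,np.degrees(np.arctan2(*(e[0]-e[1])[1::-1])))
go([*a[4][:2],0.15],-94.4)
go([*a[4][:2],0.099],-94.4)
E
```

```text
[[ 0.538  -0.1506  0.116 ]
 [ 0.5371 -0.1623  0.116 ]
 [ 0.5522 -0.1577  0.116 ]
 [ 0.5228 -0.1551  0.116 ]
 [ 0.5377 -0.1565  0.116 ]] 0.011680601965817917 0.029495723582900594
[array([ 0.51236002, -0.00181615,  0.093     ]), array([ 0.49033974, -0.29243115,  0.093     ])] 85.66690344818363
pos [ 0.4806 -0.1672  0.2447] x [-0.005  0.002 -1.   ] y [-0.074 -0.997 -0.002] q [-0.45 -0.    1.39 -0.    1.76  1.2 ] w 0.0942 F [-0.4 -0.3  0.1] t 18.4
cur yaw -94.25 world turn -0.15 -> turn frac (tool x down => neg) 0.0004129308949376625 shift [ 0.3778 -0.059  -0.2266]
pos [ 0.4806 -0.1672  0.2447] x [-0.005  0.002 -1.   ] y [-0.074 -0.997 -0.002] q [-0.45 -0.    1.39 -0.    1.76  1.2 ] w 0.0942 F [-0.4 -0.3  0.1] t 18.4
cur yaw -94.25 world turn -0.15 -> turn frac (tool x down => neg) 0.0004129308949376625 shift [ 0.5818 -0.0586 -0.2276]
```

Emit:
{"method": "drive_tool", "body": {"commands": [[[0.05, -0.03, -0.1, 0], [0.12, -0.029, -0.1, 0], [0.12, 0, -0.027, 0], [0.08, 0, 0, 0], [0, 0, 0, 0], [0, 0, 0, 0], [0, 0, 0, 0]]]}}

```text
time: 19.1
tool_pos: [0.5398, -0.1576, 0.1567]
ee_rot: [2.816, 1.568, -0.401]
wrist_force: [0.2, -0.2, 0.3]
width: 0.0941
```

```bash
python3 -c "
from h import *
go([0.5377,-.1565,0.099],-94.4)"
```

```text
pos [ 0.5398 -0.1576  0.1567] x [ 0.002 -0.001 -1.   ] y [-0.075 -0.997  0.001] q [-0.38  0.13  1.42 -0.    1.59  1.26] w 0.0941 F [ 0.2 -0.2  0.3] t 19.1
cur yaw -94.33 world turn -0.07 -> turn frac (tool x down => neg) 0.00020071786413365563 shift [ 0.2308 -0.0037  0.0092]
```

Emit:
{"method": "drive_tool", "body": {"commands": [[[0.05, -0.003, 0.005, 0], [0.06, 0, 0, 0], [0.05, 0, 0, 0], [0.03, 0, 0, 0], [0, 0, 0, 0], [0, 0, 0, 0], [0, 0, 0, 0], [0, 0, 0, 0]]]}}

```text
time: 19.9
tool_pos: [0.5386, -0.1566, 0.1085]
ee_rot: [2.804, 1.569, -0.413]
wrist_force: [-0.0, -0.1, -0.5]
width: 0.094
```

```bash
python3 -c "
from h import *
go([0.5377,-.1565,0.099],-94.4)"
```

```text
pos [ 0.5386 -0.1566  0.1085] x [ 0.001 -0.001 -1.   ] y [-0.076 -0.997  0.001] q [-0.38  0.15  1.5  -0.    1.49  1.26] w 0.094 F [-0.  -0.1 -0.5] t 19.9
cur yaw -94.35 world turn -0.05 -> turn frac (tool x down => neg) 0.00014033667588447447 shift [ 0.0381 -0.0001  0.0035]
```

Emit:
{"method": "drive_tool", "body": {"commands": [[[0.02, 0, 0.002, 0], [0.012, 0, 0, 0], [0, 0, 0, 0], [0, 0, 0, 0], [0, 0, 0, 0], [0, 0, 0, 0], [0, 0, 0, 0]]]}}

```text
time: 20.6
tool_pos: [0.5376, -0.1564, 0.0999]
ee_rot: [2.545, 1.57, -0.673]
wrist_force: [-0.2, 0.2, 0.8]
width: 0.0944
```

Emit:
{"method": "drive_tool", "body": {"commands": [[[0, 0, 0, 0], [0, 0, 0, 0], [0, 0, 0, 0], [0, 0, 0, 0], [0, 0, 0, 0], [0, 0, 0, 0], [0, 0, 0, 0], [0, 0, 0, 0], [0, 0, 0, 0], [0, 0, 0, 0], [0, 0, 0, 0], [0, 0, 0, 0]]], "grip": 0}}

```text
time: 21.8
tool_pos: [0.5376, -0.1563, 0.0998]
ee_rot: [-2.542, 1.571, 0.523]
wrist_force: [-0.0, -0.5, -0.5]
width: 0.0116
```

```bash
python3 -c "
from h import *
snap('wrist','w6.png')
go([0.5377,-.1565,0.099],-94.4)"
```

```text
pos [ 0.5376 -0.1563  0.0997] x [ 0.  0. -1.] y [-0.076 -0.997 -0.   ] q [-0.38  0.15  1.51  0.    1.48  1.26] w 0.0118 F [0.3 0.4 0.3] t 21.85
cur yaw -94.35 world turn -0.05 -> turn frac (tool x down => neg) 0.00014111514709643164 shift [ 0.003   0.0008 -0.0006]
```

View pics/w6.png

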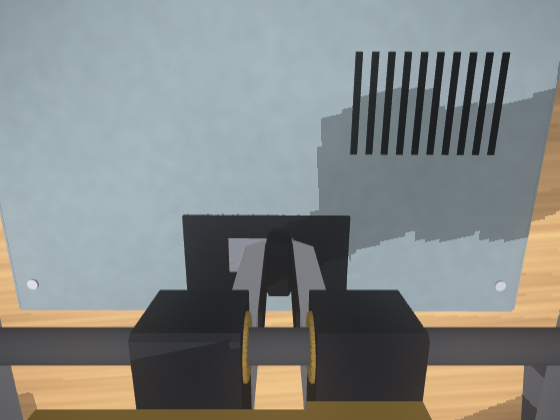

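The rib is gripped between the pads (width 11.7 mm). Now I pull it sideways; PC +y is tool −y.

Emit:
{"method": "drive_tool", "body": {"commands": [[[0, -0.01, 0, 0], [0, -0.012, 0, 0], [0, -0.012, 0, 0], [0, -0.012, 0, 0], [0, -0.008, 0, 0], [0, -0.004, 0, 0], [0, 0, 0, 0], [0, 0, 0, 0], [0, 0, 0, 0], [0, 0, 0, 0], [0, 0, 0, 0]]]}}

```text
time: 22.95
tool_pos: [0.5385, -0.1448, 0.0998]
ee_rot: [1.639, 1.565, -1.58]
wrist_force: [-0.5, -7.7, -1.2]
width: 0.012
```

```bash
python3 -c "
from h import *
snap('wrist','w7.png')
go([0.5376,-.1563,0.0997],-94.4)"
```

```text
pos [ 0.5385 -0.1448  0.0998] x [-0.    -0.006 -1.   ] y [-0.077 -0.997  0.006] q [-0.36  0.15  1.52 -0.01  1.48  1.29] w 0.0119 F [ 0.  -7.5 -1.6] t 23.0
cur yaw -94.42 world turn 0.02 -> turn frac (tool x down => neg) -5.729074625706845e-05 shift [0.0005 0.0462 0.    ]
```

View pics/w7.png

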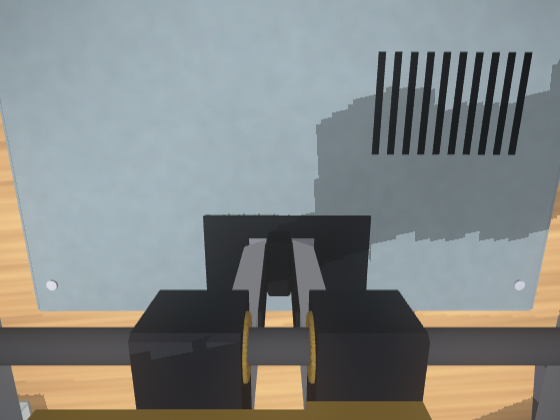

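Emit:
{"method": "drive_tool", "body": {"commands": [[[0, -0.006, 0, 0], [0, -0.006, 0, 0], [0, -0.006, 0, 0], [0, 0, 0, 0], [0, 0, 0, 0], [0, 0, 0, 0], [0, 0, 0, 0]]]}}

```text
time: 23.7
tool_pos: [0.5387, -0.1422, 0.0997]
ee_rot: [1.613, 1.561, -1.606]
wrist_force: [-1.4, -11.6, -2.2]
width: 0.012
```

```bash
python3 -c "
from h import *
go([0.5376,-.1563,0.0997],-94.4)"
```

```text
pos [ 0.5387 -0.1422  0.0997] x [-0.    -0.009 -1.   ] y [-0.078 -0.997  0.009] q [-0.35  0.15  1.52 -0.01  1.48  1.3 ] w 0.012 F [ -1.4 -11.6  -2.2] t 23.7
cur yaw -94.47 world turn 0.07 -> turn frac (tool x down => neg) -0.00018669120840459169 shift [ 0.0007  0.0566 -0.0001]
```

Emit:
{"method": "drive_tool", "body": {"commands": [[[-0.02, 0, -0.002, 0], [-0.02, 0, -0.002, 0], [-0.02, 0, -0.002, 0], [-0.02, 0, -0.002, 0], [-0.02, 0, -0.003, 0], [-0.02, 0, -0.004, 0], [0, 0, 0, 0], [0, 0, 0, 0], [0, 0, 0, 0]]]}}

```text
time: 24.6
tool_pos: [0.5417, -0.1424, 0.1279]
ee_rot: [1.334, 1.562, -1.886]
wrist_force: [1.6, -13.8, -6.3]
width: 0.012
```

```bash
python3 -c "
from h import *
snap('wrist','w8.png');snap('scene','s2.png')
go([0.5376,-.1563,0.0997],-94.4)"
```

```text
pos [ 0.5417 -0.1424  0.128 ] x [-0.003 -0.009 -1.   ] y [-0.078 -0.997  0.009] q [-0.35  0.14  1.47 -0.01  1.53  1.3 ] w 0.0116 F [  0.6 -12.9  -6.7] t 24.7
cur yaw -94.5 world turn 0.1 -> turn frac (tool x down => neg) -0.0002759685875247047 shift [0.1136 0.0556 0.0119]
```

View pics/w8.png

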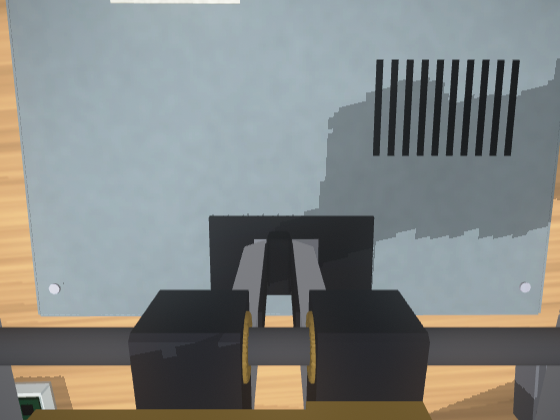

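View pics/s2.png

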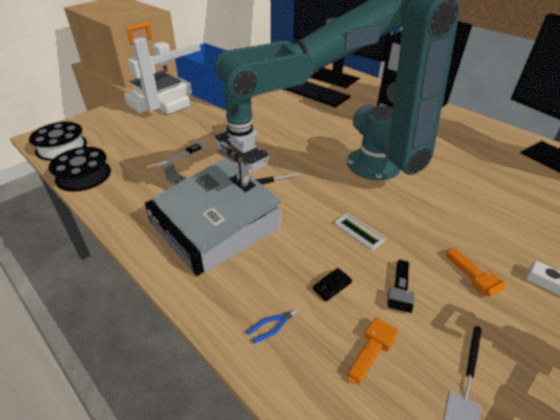

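The cover follows: the view shows the bezel moving with the fingers, with 28 mm of rise. I continue along the arc.

Emit:
{"method": "drive_tool", "body": {"commands": [[[-0.02, 0, -0.004, 0], [-0.02, 0, -0.004, 0], [-0.02, 0, -0.005, 0], [-0.02, 0, -0.005, 0], [-0.02, 0, -0.006, 0], [-0.02, 0, -0.006, 0], [-0.02, 0, -0.007, 0], [-0.02, 0, -0.007, 0], [-0.02, 0, -0.007, 0], [-0.02, 0, -0.008, 0], [0, 0, 0, 0], [0, 0, 0, 0], [0, 0, 0, 0]]]}}

```text
time: 26.0
tool_pos: [0.5557, -0.1435, 0.1773]
ee_rot: [1.062, 1.561, -2.159]
wrist_force: [-1.4, -13.4, -6.7]
width: 0.012
```

```bash
python3 -c "
from h import *
snap('wrist','w9.png')
go([0.5376,-.1563,0.0997],-94.4)"
```

```text
pos [ 0.5557 -0.1436  0.1774] x [-0.005 -0.008 -1.   ] y [-0.08  -0.997  0.009] q [-0.35  0.15  1.36 -0.01  1.64  1.3 ] w 0.0118 F [ -0.9 -12.1  -7.4] t 26.05
cur yaw -94.56 world turn 0.16 -> turn frac (tool x down => neg) -0.0004496767870115943 shift [0.3114 0.0537 0.0666]
```

View pics/w9.png

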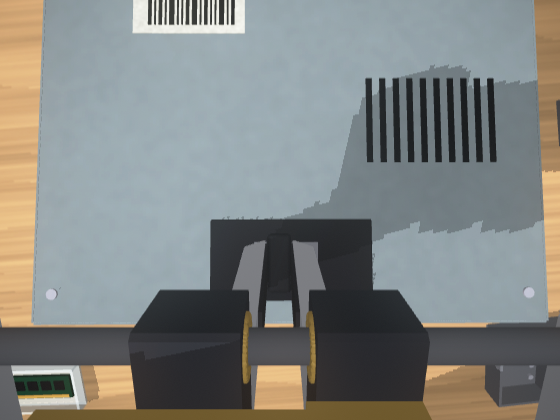

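Emit:
{"method": "drive_tool", "body": {"commands": [[[-0.02, 0, -0.008, 0], [-0.02, 0, -0.009, 0], [-0.02, 0, -0.009, 0], [-0.02, 0, -0.01, 0], [-0.01, 0, -0.005, 0], [0, 0, 0, 0], [0, 0, 0, 0], [0, 0, 0, 0], [0, 0, 0, 0], [0, 0, 0, 0], [0, 0, 0, 0], [0, 0, 0, 0]]]}}

```text
time: 27.25
tool_pos: [0.5658, -0.1443, 0.1996]
ee_rot: [1.02, 1.561, -2.202]
wrist_force: [-1.6, -12.7, -6.0]
width: 0.0115
```

```bash
python3 - <<'E'
from h import *
d=snap('wrist','w10.png');snap('scene','s3.png');snap('top','t3.png')
go([0.5376,-.1563,0.0997],-94.4)
for u,v in [(150,250),(150,150),(150,100),(450,280),(220,260),(280,255)]: print(u,v,world(d,u,v).round(4))
E
```

```text
pos [ 0.5658 -0.1444  0.1996] x [-0.006 -0.008 -1.   ] y [-0.08  -0.997  0.009] q [-0.34  0.17  1.29 -0.01  1.68  1.31] w 0.0122 F [ -0.8 -12.8  -6.5] t 27.4
cur yaw -94.59 world turn 0.19 -> turn frac (tool x down => neg) -0.0005175007603365916 shift [0.4006 0.0532 0.1066]
150 250 [ 0.5716 -0.0706  0.1885]
150 150 [ 0.6266 -0.0726  0.1664]
150 100 [ 0.6558 -0.0729  0.1525]
450 280 [ 0.5426 -0.24    0.1972]
220 260 [ 0.5645 -0.1112  0.1945]
280 255 [ 0.572  -0.1455  0.2123]
```

View pics/w10.png

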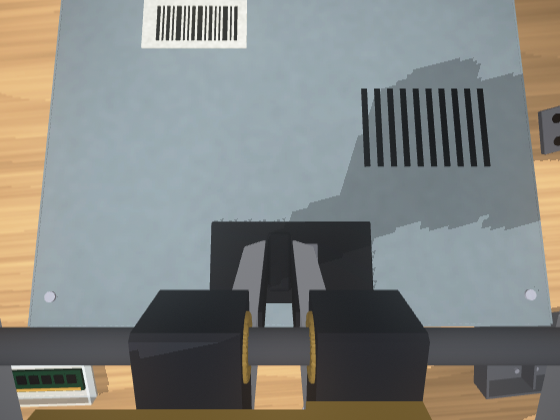

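View pics/s3.png

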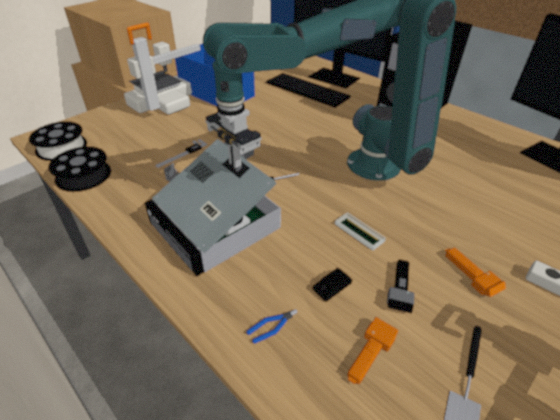

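View pics/t3.png

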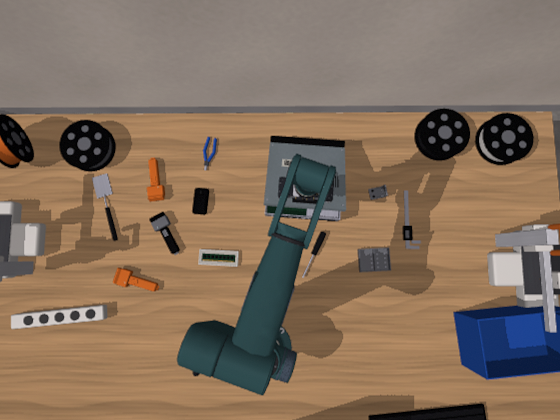

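The cover is open about 23°, which puts the latch rise at roughly 96–100 mm. I'll add 3 mm, check the hold and hand in.

Emit:
{"method": "drive_tool", "body": {"commands": [[[-0.006, 0, -0.003, 0], [-0.006, 0, -0.003, 0], [0, 0, 0, 0], [0, 0, 0, 0], [0, 0, 0, 0], [0, 0, 0, 0], [0, 0, 0, 0], [0, 0, 0, 0], [0, 0, 0, 0], [0, 0, 0, 0]]]}}

```text
time: 28.4
tool_pos: [0.5673, -0.1445, 0.2025]
ee_rot: [1.002, 1.561, -2.22]
wrist_force: [-0.5, -13.1, -7.7]
width: 0.0118
```

```bash
python3 - <<'E'
from h import *
d=snap('wrist','w11.png')
go([0.5376,-.1563,0.0997],-94.4)
a=world(d,150,250);b=world(d,150,90);print(a,b,np.degrees(np.arctan2(a[2]-b[2],b[0]-a[0])),world(d,280,255))
print(robot.close_job())
E
```

```text
pos [ 0.5673 -0.1445  0.2025] x [-0.006 -0.008 -1.   ] y [-0.08  -0.997  0.008] q [-0.34  0.17  1.28 -0.01  1.69  1.31] w 0.0118 F [ -0.9 -12.5  -6.4] t 28.45
cur yaw -94.59 world turn 0.19 -> turn frac (tool x down => neg) -0.0005223890691033104 shift [0.4121 0.0532 0.1125]
[ 0.5735001  -0.07120224  0.19251993] [ 0.66339943 -0.07260526  0.15114197] 24.7151905535221 [ 0.57298701 -0.14558502  0.21392597]
the job is handed in; nothing more can be done
None
```

The scan and the cover lift are both done, and I handed the job in at 28.5 s with the gripper still holding the cover up.

- **Scan:** I held the scanner steady about 3 s at 100 mm range. The computed line of sight met the cover within 1 mm of the label centre I measured.
- **Scanner back on the bench:** I laid it down where it came from. The wrist view showed it flat there, and the final overhead view showed it and the other bench items apparently unmoved.
- **Latch:** I pulled it about 14 mm sideways, with the force reaching 11.6 N against the 9 N spring, so it was at its stop.
- **Cover:** At hand-in the gripper had risen 103 mm and the cover was open about 24.7°. The fingers were still closed on the latch at 11.8 mm.

**Small disagreement:** the depth reading on the latch top gave a rise of about 98 mm, against 103 mm from the arm. Both are close to the 10 cm asked for. No other check failed.

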